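Refit the vial carousel's guide disc

TASK

Put the vial carousel back together on its bare spindle: slide on the taller of the two spacer sleeves, then the loose guide disc hub upwards on top of it, then the locking cap, so that its slot passes over the spindle's cross pin and it sits fully down on the disc's hub, and turn the cap a quarter turn clockwise (seen from above) to lock it. Lower each part all the way down the spindle in the hand rather than letting it drop, and leave the shorter sleeve, the vials, the beaker, the bottle and the spatula where they are.

Things in the scene. Friction and masses are not known exactly. Their poses are not given: they have to be found in the camera images.
- carousel: Carousel drive, fixed: low dark round housing, plain red support plate (200 mm across, top 44 mm above the bench), upright steel spindle in the middle. Origin on the spindle's axis at bench height, z up. Spindle 24 mm across from 48 to 102 mm height, tapering to a 12 mm neck at 110 mm and a tip at 134 mm. A cross pin through the neck lies along the body's x axis
- spindle_seat (a point): On the spindle's axis, top of the aluminium boss (40 mm across, 48 mm above the bench) on which the spacer sleeve stands
- spindle_tip (a point): Top of the spindle, on its axis, 134 mm above the bench; 5 mm across there, widening to the 12 mm neck 6 mm lower. With the sleeve down it stands 41 mm above the sleeve, up between the fingers: a sleeve held near its top leaves room for it
- cross_pin (a point): Centre of the steel cross pin through the spindle's neck, 125.5 mm above the bench; the pin is round, 5 mm thick, 24 mm long from end to end, along the point's x axis. The sleeve and the disc pass over it at any angle, the cap only with its slot along it
- sleeve_tall: The taller spacer sleeve: plain aluminium tube, standing, 36 mm outside, 28 mm bore, 45 mm tall. Origin at the centre of its lower end, z up along the tube; fit it this way up
- sleeve_short: The shorter spacer sleeve, for another size of vial, not wanted here: same tube, 25 mm tall. Origin at the centre of its lower end
- guide_disc: Loose guide disc, lying flat, hub up: red aluminium, 200 mm across, 5 mm thick, 18 vial holes near the rim; in the middle a round hub 44 mm across stands 18 mm above the disc; bore 28 mm right through. About 0.4 kg. Origin at the centre of the underside, z towards the hub; hub top 23 mm above the origin. Its angle about the spindle does not matter
- lock_cap: Locking cap, standing floor down: aluminium sixteen-sided cup, 44 mm across flats, 30 mm tall, open at the top. Floor 5 mm thick with a 15 mm hole and a slot along the body's x axis; two notches in the rim, 9 mm wide and 6 mm deep, over the slot's ends. Origin at the centre of the underside, z up. Looks the same after half a turn
- cap_slot (a point): Middle of the cap's slot, at the underside of its floor: slot 29 mm long along the point's x axis, 9 mm wide. With the cap seated on the disc's hub the pin is 2 mm clear above the floor; only then the cap turns: about 100 degrees clockwise from above (negative about z), to stop lugs inside, and only about 30 degrees the other way
- vial_a: Bystander: capped glass vial, 17 mm across, 60 mm tall, standing. Origin at its underside
- vial_b: Bystander: another such vial. Origin at its underside
- beaker: Bystander: clear beaker, 68 mm across, 85 mm tall. Origin at its underside
- bottle: Bystander: small dark amber bottle with a grey cap, 60 mm across, 118 mm tall. Origin at its underside
- spatula: Bystander: steel lab spatula, 157 mm long, 5 mm thick, lying flat. Origin near the middle of its underside

How it is judged:
On the way, in this order (a step that is already met when the one before it is completed fails the run):
1. the taller sleeve stands on the spindle's boss (horizontal distance between sleeve_tall and spindle_seat below 0.004 m and z of sleeve_tall in the frame of spindle_seat below 0.003 m and angle between sleeve_tall's own z axis and vertical below 0.06 rad), for 0.2 s.
2. the guide disc lies on the sleeve, hub up (horizontal distance between guide_disc and spindle_seat below 0.004 m and z of guide_disc in the frame of spindle_seat between 0.042 and 0.048 m and angle between guide_disc's own z axis and vertical below 0.06 rad), for 0.2 s.
3. the cap sits fully down on the disc's hub (horizontal distance between lock_cap and spindle_seat below 0.004 m and z of lock_cap in the frame of spindle_seat below 0.071 m and angle between lock_cap's own z axis and vertical below 0.08 rad), for 0.1 s.
At the end, for the whole second after the job is handed in: On the spindle, all within 4 mm of its axis and level: the taller sleeve on the boss (within 3 mm), the guide disc hub up on the sleeve (within 3 mm), the cap down on the disc's hub (within 3 mm) and turned so that its slot lies at least 57 degrees from the cross pin; everything at rest (all of step 1 and all of step 2 and horizontal distance between lock_cap and spindle_seat below 0.004 m and z of lock_cap in the frame of spindle_seat between 0.065 and 0.071 m and angle between lock_cap's own z axis and vertical below 0.06 rad and angle between the x axis of lock_cap and the x axis of carousel, either way round above 1 rad and linear speed of each of lock_cap, guide_disc below 0.02 m/s); the robot touches nothing.
It fails at once if the sleeve drops down the spindle (faster than 0.45 m/s) (horizontal distance between sleeve_tall and spindle_seat below 0.008 m and z of sleeve_tall in the frame of spindle_seat below 0.08 m and linear speed of sleeve_tall above 0.45 m/s).
It fails at once if the guide disc drops down the spindle (faster than 0.45 m/s) (horizontal distance between guide_disc and spindle_seat below 0.008 m and z of guide_disc in the frame of spindle_seat below 0.08 m and linear speed of guide_disc above 0.45 m/s).
It fails at once if the cap drops onto the hub (faster than 0.45 m/s) (horizontal distance between lock_cap and spindle_seat below 0.008 m and z of lock_cap in the frame of spindle_seat below 0.09 m and linear speed of lock_cap above 0.45 m/s).
It fails at once if the shorter sleeve or the spatula is moved more than 30 mm (distance of any of sleeve_short, spatula from where it was at the start of the episode above 0.03 m).
It fails at once if a vial, the beaker or the bottle is moved more than 30 mm or knocked over (distance of any of vial_a, vial_b, beaker, bottle from where it was at the start of the episode above 0.03 m or angle between any of vial_a, vial_b, beaker, bottle's own z axis and vertical above 0.5 rad).
It also fails if it takes over 72 s, if anything falls off the work surface, if the arm or the gripper's body presses on something with over 40 N, if the wrist force passes 120 N, or if a joint passes its speed limit or range.

ROBOT

A 7-joint arm with a two-finger parallel gripper is mounted at the origin on the work surface. World frame = base frame: x ahead of the robot, y to its left, z up, the work surface at z = 0. Lengths are in m, angles in rad, forces in N, time in s.
With the tool pointing down it reaches from about 0.425 to 0.95 m from the base axis. Payload 4.7 kg.
Tool frame: the origin (TCP) lies at the very end of the fingers, on their centre line; the grasp point (between the pads) lies 19 mm behind it (bot.tcp_to_grasp is the distance from the TCP to the grasp point, in m); z points along the fingers, x is the direction in which the jaws open and shut, and the axes are right-handed (so a half turn about z gives the same grasp; the last joint's range is limited). The gripper opens to 85 mm and grips with 20 to 120 N. Pads are 22 mm wide; open, the fingers measure 114 mm over their backs; the gripper's body (76 mm by 85 mm) begins 54 mm behind the grasp point. The pads swing forward as they close: fully open they stand 13 mm farther back than shut.
Start: joints at [-1.25, 0.469, -0.049, 1.532, 0.024, 1.141, -0.082], TCP at [0.231, 0.634, 0.231] pointing down, gripper open.
Joint ranges: [-2.59, 2.59], [-0.33, 1.99], [-1.39, 1.29], [0.1, 2.45], [-1.04, 4.18], [0.21, 1.99], [-2.66, 2.66]. Speed limits (rad/s): [2.57, 2.57, 3.14, 3.14, 3.14, 3.14, 3.14].

INTERFACE

Orientations are given as a unit quaternion [x, y, z, w].
In Python, from cell import bot, viewer gives the robot as it stands. The module is installed in compiled form; this text tells all that it offers.
- The arm moves only by the shell command python3 -m pendant 'ROWS' [FORCE]. ROWS is JSON, a list of rows, each a list of 7 numbers: the turn, a rotation vector about the tool's x, y, z in degrees, then the shift along the tool's x, y, z in cm, then the finger opening in cm, from 0 to 8.54. In form: [[ax, ay, az, x, y, z, gripper], ...]. A call has 1 to 8 rows; each row shifts and turns the commanded pose from where the row before left it, along the tool's axes as they then stand; what a row does not reach is not made up. A row lasts 1/12 s, in which the tool goes at most 41.7 mm and 7.16 degrees, less where a joint would pass 70% of its speed; a pose out of reach is approached as far as the arm can. A call is refused whole if a number of a shift passes 4.17 or a number of a turn 7.16, either way. A call with a gripper value outside its range is refused whole. The fingers move at their own pace and stop on an object; FORCE is the grip in N (left out, the last holds). Time passes only in rows, so rows that do not move let the fingers close. It gives the time, the measured TCP pose, the force and the opening at its end, in the units of the state.
- bot.state(): the state, without advancing time (a new reading comes with each control period).
- viewer.camera(name): name is "scene" or "top" or "wrist"; returns the picture (384x512x3 uint8, red, green, blue); there is no depth.
- viewer.get_calibration(name): a dict with "camera_matrix" (3x3 intrinsics, pixels), "R" (3x3) and "t" (3): a world point X has camera coordinates R X + t; the wrist camera has in their place "hand_eye" (4x4, takes a point from camera to tool coordinates, whose origin is the TCP and whose axes are the tool frame's). Camera axes: x right, y down, z forward; pixel columns grow to the right and rows downward; lengths in m; the calibration is good to about 2 mm. A picture is of the moment at which its call begins: read the wrist's pose just before it. get_calibration takes no time and is no camera call.
- bot.sign_off(): hands the job in, once; it reports no verdict.
The state is a dict: "time": time; "joints": joint angles; "joint_vel": joint speeds; "joint_efforts": joint torques, N m; "eef_pos": TCP position; "ee_rot": TCP orientation; "force": force on the tool from outside, world axes, zero at the start; "moment": the same for the moment, N m; "finger_gap": finger opening in m.
Only numpy, scipy, OpenCV 4.12 (cv2) and the standard library are available. Lean on these libraries where they do the work, as an engineer would, in place of code of your own. Each camera call takes 0.05 s, during which the arm holds its last target. There are 200 camera calls.

## Working session

There is one attempt and no reset: what is moved stays moved. The work goes in short steps, Python scripts to look and compute and a shell command to move; the robot and the scene stay as the last step left them, time stands still between calls to the robot, and variables do not carry over. Pictures are saved under pics/ and viewed, about 8 in all and at most 12, crops included, and the job is handed in when it is done.

```bash
mkdir -p pics
python3 - <<'E'
from cell import bot,viewer
import cv2,numpy as np
print(bot.state())
for n in("scene","top","wrist"):
    im=viewer.camera(n);cv2.imwrite(f"pics/{n}0.png",im[...,::-1])
    c=viewer.get_calibration(n);print(n,{k:np.round(v,4).tolist() for k,v in c.items()})
E
```

```text
{'time': 0.0, 'joints': array([-1.24991626,  0.46943347, -0.04860192,  1.53368565,  0.02410741,
        1.14100248, -0.08233516]), 'joint_vel': array([ 1.07965497e-04, -7.76305718e-05,  1.02697439e-03, -1.20829666e-03,
       -5.28158615e-04,  6.46053310e-04,  1.49409811e-03]), 'joint_efforts': array([ 5.67451579e-06, -5.10315585e+01, -4.65676258e-02, -2.37701368e+01,
        1.07083519e-02,  7.57556321e-03, -1.43527654e-06]), 'eef_pos': array([0.23110496, 0.633585  , 0.23027032]), 'ee_rot': array([ 8.19354826e-01,  5.73285902e-01, -7.73838745e-04,  5.87322915e-04]), 'force': array([-0.42645108,  0.08277638,  0.20420633]), 'moment': array([ 0.04701098, -0.02166427,  0.03711897]), 'finger_gap': 0.08570371044058454}
scene {'camera_matrix': [[416.7592, 0.0, 243.0804], [0.0, 416.7592, 186.5705], [0.0, 0.0, 1.0]], 'R': [[-0.0094, 0.9999, 0.009], [0.8399, 0.0128, -0.5425], [-0.5426, 0.0024, -0.84]], 't': [-0.0092, -0.4551, 1.301]}
top {'camera_matrix': [[472.792, 0.0, 267.221], [0.0, 472.792, 187.5581], [0.0, 0.0, 1.0]], 'R': [[-0.0107, -0.9999, 0.0003], [-0.9961, 0.0106, -0.0871], [0.0871, -0.0013, -0.9962]], 't': [0.0295, 0.5977, 1.1252]}
wrist {'camera_matrix': [[339.8725, 0.0, 256.1805], [0.0, 339.8725, 197.4673], [0.0, 0.0, 1.0]], 'hand_eye': [[1.0, -0.0008, 0.0002, 0.0008], [0.0007, 0.9654, 0.2606, -0.0656], [-0.0004, -0.2606, 0.9654, -0.1409], [0.0, 0.0, 0.0, 1.0]]}
```

View pics/top0.png

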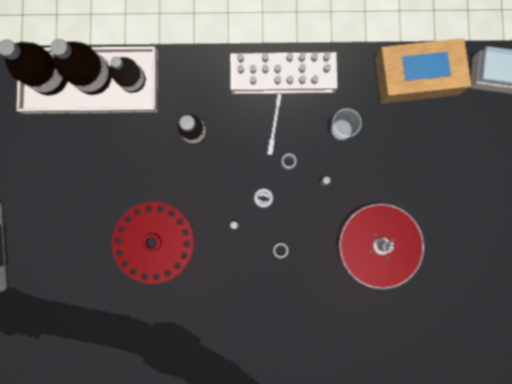

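View pics/scene0.png

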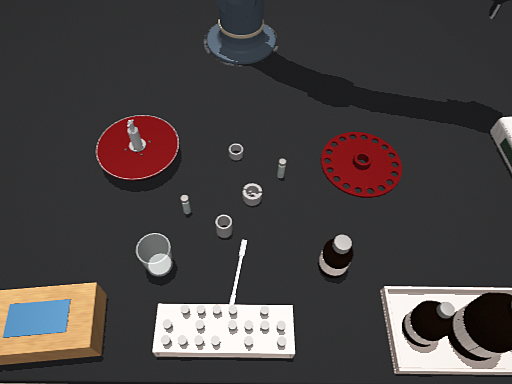

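The top picture shows the guide disc at (152,242), the carousel at (382,246), the cap at (263,198) and ring tops at (289,161) and (281,251). The scene picture shows the sleeve at (224,226) as the tall one, which matches (289,161) in the top view. The short sleeve is the one nearer the robot.

```bash
cat > h.py <<'E'
from cell import bot,viewer
import cv2,numpy as np
from scipy.spatial.transform import Rotation as Ro
def cam(n,st=None):
    c=viewer.get_calibration(n);K=np.array(c["camera_matrix"])
    if n!="wrist": return K,np.array(c["R"]),np.array(c["t"])
    st=st or bot.state();T=np.eye(4);T[:3,:3]=Ro.from_quat(st["ee_rot"]).as_matrix();T[:3,3]=st["eef_pos"]
    M=np.linalg.inv(T@np.array(c["hand_eye"]));return K,M[:3,:3],M[:3,3]
def px2w(C,uv,z):
    K,R,t=C;d=R.T@np.linalg.inv(K)@[uv[0],uv[1],1];o=-R.T@t
    return o+d*(z-o[2])/d[2]
def w2px(C,X):
    K,R,t=C;p=K@(R@np.array(X)+t);return p[:2]/p[2]
def go(x,y,z,yaw=None):
    "tool-frame shift (cm) and turn (deg) to bring the TCP to x,y,z, tool down, x axis at yaw deg"
    st=bot.state();R=Ro.from_quat(st["ee_rot"]);M=R.as_matrix()
    cy=np.degrees(np.arctan2(M[1,0],M[0,0]))
    yaw=cy if yaw is None else yaw
    a=np.radians(yaw);c,s=np.cos(a),np.sin(a)
    G=Ro.from_matrix(np.array([[c,s,0],[s,-c,0],[0,0,-1]]))
    d=np.array([x,y,z])-st["eef_pos"]
    print("t%.2f yaw %.1f j7 %.2f gap %.4f pos"%(st["time"],cy,st["joints"][6],st["finger_gap"]),np.round(st["eef_pos"],4),"F",np.round(st["force"],1))
    print(" shift now-axes cm",np.round(R.inv().apply(d)*100,2)," goal-axes cm",np.round(G.inv().apply(d)*100,2)," turn",np.round((R.inv()*G).as_rotvec(degrees=True),2))
E
python3 - <<'E'
from h import *
C=cam("top");S=cam("scene")
for n,uv,z in[("tall",(289,161),.045),("short",(281,251),.025),("cap",(263.5,197.5),.03),("disc",(152.5,242),.01),("plate",(382,246),.044),("vial",(234,225),.06),("vial2",(326,181),.06),("bottle",(187,122),.118),("beaker",(346,122),.085)]:
    X=px2w(C,uv,z);print(n,np.round(X,4),np.round(w2px(S,X)))
go(*px2w(C,(289,161),.045)[:2],.2)
im=cv2.imread("pics/top0.png")
a=cv2.resize(im[140:270,225:305],None,fx=4.6,fy=4.6,interpolation=2);b=cv2.resize(im[200:292,336:428],None,fx=4,fy=4,interpolation=2)
b=cv2.copyMakeBorder(b,0,a.shape[0]-b.shape[0],0,0,0);cv2.imwrite("pics/c1.png",np.hstack([a,b]))
E
```

```text
tall [ 0.6599 -0.0299  0.045 ] [222. 221.]
short [ 0.4443 -0.0084  0.025 ] [234. 148.]
cap [0.5736 0.0324 0.03  ] [251. 191.]
disc [0.4688 0.3049 0.01  ] [360. 161.]
plate [ 0.4544 -0.2475  0.044 ] [136. 145.]
vial [0.5077 0.1021 0.06  ] [281. 161.]
vial2 [ 0.6091 -0.116   0.06  ] [184. 197.]
bottle [0.7411 0.2035 0.118 ] [341. 242.]
beaker [ 0.7447 -0.1626  0.085 ] [153. 248.]
t0.15 yaw 70.0 j7 -0.08 gap 0.0855 pos [0.2312 0.6337 0.2305] F [-0.4  0.7 -0.2]
 shift now-axes cm [-47.65  63.02   3.12]  goal-axes cm [-47.65  63.02   3.05]  turn [0.   0.09 0.  ]
```

View pics/c1.png

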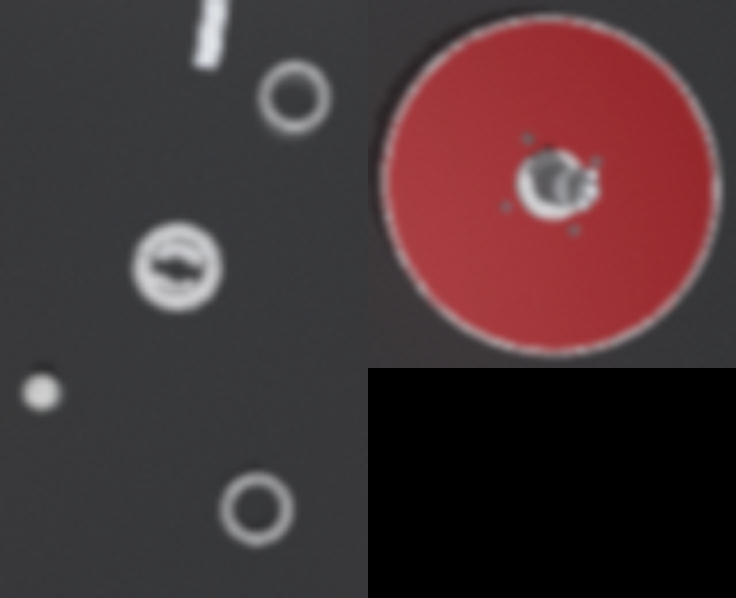

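The crop shows both rings, the cap with its slot about 8° off the image's horizontal, and the bare spindle. I'll move above the tall sleeve.

```bash
r='[0,0,0,-2.4,3.18,0.1,8.5]'
python3 -m pendant '[[0,0,0,-2.4,3.15,0.1,8.5],[0,0,0,-2.4,3.15,0.1,8.5],[0,0,0,-2.4,3.15,0.1,8.5],[0,0,0,-2.4,3.15,0.1,8.5],[0,0,0,-2.4,3.15,0.1,8.5],[0,0,0,-2.4,3.15,0.1,8.5],[0,0,0,-2.4,3.15,0.1,8.5],[0,0,0,-2.4,3.15,0.1,8.5]]' | tail -c 300
python3 -m pendant '[[0,0,0,-2.4,3.15,0.1,8.5],[0,0,0,-2.4,3.15,0.1,8.5],[0,0,0,-2.4,3.15,0.1,8.5],[0,0,0,-2.4,3.15,0.1,8.5],[0,0,0,-2.4,3.15,0.1,8.5],[0,0,0,-2.4,3.15,0.1,8.5],[0,0,0,-2.4,3.15,0.1,8.5],[0,0,0,-2.4,3.15,0.1,8.5]]' | tail -c 300
python3 -m pendant '[[0,0,0,-2.4,3.15,0.3,8.5],[0,0,0,-2.4,3.15,0.3,8.5],[0,0,0,-2.4,3.15,0.3,8.5],[0,0,0,-2.05,3.15,0.3,8.5],[0,0,0,0,0,0,8.5],[0,0,0,0,0,0,8.5]]' | tail -c 300
python3 - <<'E'
from h import *
go(.6599,-.0299,.2)
st=bot.state();C=cam("wrist",st);im=viewer.camera("wrist");cv2.imwrite("pics/w1.png",im[...,::-1])
print(w2px(C,[.6599,-.0299,.045]),st["joints"].round(2))
E
```

```text
time: 0.82
eef_pos: [0.4028, 0.3655, 0.2232]
ee_rot: [0.819, 0.573, -0.0, -0.0]
force: [0.8, -0.4, -0.4]
finger_gap: 0.085
time: 1.48
eef_pos: [0.5737, 0.0989, 0.2151]
ee_rot: [0.819, 0.573, -0.0, -0.0]
force: [0.2, 0.4, 0.1]
finger_gap: 0.0853
time: 1.98
eef_pos: [0.6601, -0.0326, 0.2023]
ee_rot: [0.821, 0.571, -0.001, 0.0]
force: [-1.0, 0.5, 0.4]
finger_gap: 0.0847
t1.98 yaw 69.7 j7 1.31 gap 0.0847 pos [ 0.6601 -0.0326  0.2023] F [-1.   0.5  0.4]
 shift now-axes cm [ 0.25 -0.11  0.23]  goal-axes cm [ 0.25 -0.11  0.23]  turn [-0.05  0.09 -0.  ]
[258.24962425 180.41130722] [-0.18  0.47  0.24  1.61 -0.12  1.07  1.31]
```

View pics/w1.png

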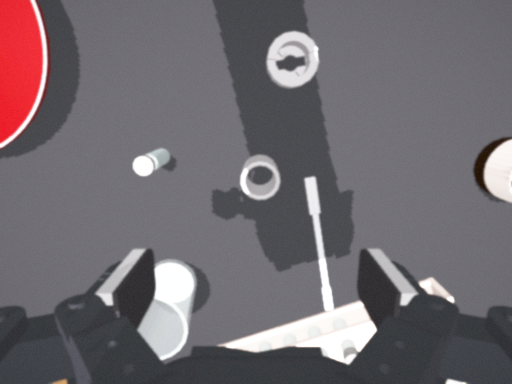

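The sleeve's top ring is at about (260,181), where I predicted (258,180), so the position holds. I'll descend and grip.

```bash
python3 -m pendant '[[0,0,0,0.25,-0.1,2.3,7],[0,0,0,0,0,2.3,7],[0,0,0,0,0,2.3,7],[0,0,0,0,0,2.3,7],[0,0,0,0,0,2.3,7],[0,0,0,0,0,2.3,7],[0,0,0,0,0,2.3,7],[0,0,0,0,0,2.1,7]]' 40
python3 -m pendant '[[0,0,0,0,0,0,7],[0,0,0,0,0,0,2.5],[0,0,0,0,0,0,2.5],[0,0,0,0,0,0,2.5],[0,0,0,0,0,0,2.5],[0,0,0,0,0,0,2.5],[0,0,0,0,0,0,2.5]]' 40
python3 -c "
from h import *
go(.454,-.2475,.2)"
```

```text
time: 2.7
eef_pos: [0.6589, -0.0238, 0.0202]
ee_rot: [0.818, 0.575, 0.0, -0.001]
force: [0.8, -0.3, -0.4]
finger_gap: 0.0699
time: 3.28
eef_pos: [0.6612, -0.0263, 0.0234]
ee_rot: [0.819, 0.573, 0.002, 0.001]
force: [-0.2, 1.2, 5.7]
finger_gap: 0.0348
t3.28 yaw 70.0 j7 1.35 gap 0.0348 pos [ 0.6612 -0.0263  0.0234] F [-0.2  1.2  5.7]
 shift now-axes cm [-27.84 -11.84 -17.74]  goal-axes cm [-27.88 -11.9  -17.66]  turn [ 0.18 -0.11 -0.  ]
```

```bash
python3 -m pendant '[[0,0,0,0,0,-2.8,2.5],[0,0,0,0,0,-3.5,2.5],[0,0,0,0,0,-3.5,2.5],[0,0,0,0,0,-3.5,2.5],[0,0,0,0,0,-3.4,2.5]]' | tail -3
python3 -m pendant '[[0,0,0,-3.5,-0.86,0,2.5],[0,0,0,-3.5,-0.86,0,2.5],[0,0,0,-3.5,-0.86,0,2.5],[0,0,0,-3.5,-0.86,0,2.5],[0,0,0,-3.5,-0.86,0,2.5],[0,0,0,-3.5,-0.86,0,2.5],[0,0,0,-3.5,-0.86,0,2.5],[0,0,0,-3.4,-0.86,0,2.5]]' | tail -4
python3 -m pendant '[[0,0,0,0,0,0,2.5],[0,0,0,0,0,0,2.5],[0,0,0,0,0,0,2.5]]' | tail -4
python3 - <<'E'
from h import *
go(.454,-.2475,.19)
st=bot.state();C=cam("wrist",st);im=viewer.camera("wrist");cv2.imwrite("pics/w2.png",im[...,::-1])
print(w2px(C,[.454,-.2475,.134]),st["joints"].round(2))
E
```

```text
ee_rot: [0.819, 0.573, 0.0, 0.0]
force: [1.8, -0.3, -0.8]
finger_gap: 0.0352
eef_pos: [0.4981, -0.2667, 0.1888]
ee_rot: [0.819, 0.573, 0.0, 0.0]
force: [-0.0, -1.0, -0.4]
finger_gap: 0.0348
eef_pos: [0.4997, -0.2648, 0.1886]
ee_rot: [0.819, 0.573, 0.001, -0.0]
force: [0.3, 0.7, -1.3]
finger_gap: 0.0353
t4.62 yaw 70.0 j7 1.75 gap 0.0353 pos [ 0.4997 -0.2648  0.1886] F [ 0.3  0.7 -1.3]
 shift now-axes cm [ 0.06 -4.89 -0.14]  goal-axes cm [ 0.06 -4.89 -0.14]  turn [ 0.03 -0.05 -0.  ]
[255.59052654 136.1575851 ] [ 0.17  0.34  0.31  1.86 -0.13  0.96  1.75]
```

View pics/w2.png

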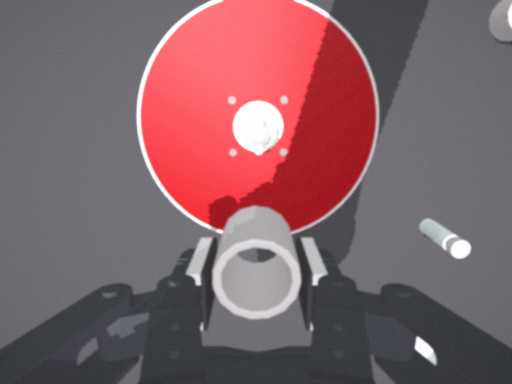

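The plate is centred at about (258.5,117) and the boss screws at (232,100), (284,100), (284,153) and (233,153). The held sleeve is upright at (257,279), about 1.5 mm towards tool −y. I'll zoom in to get the pin's angle.

Run:
```python
from h import *
C=cam("wrist")
p=px2w(C,(258.2,126.5),.044);print(p,w2px(C,p+[0,0,.09]),w2px(C,p+[0,0,.0815]))
go(p[0],p[1],.2)
im=cv2.imread("pics/w2.png")
g=im.astype(int);m=((g[...,2]>120)&(g[...,1]<60)).astype(np.uint8);c=max(cv2.findContours(m,0,1)[0],key=len);print(cv2.fitEllipse(cv2.convexHull(c[(c[:,0,1]<190)&(c[:,0,1]>3)])))
cv2.imwrite("pics/c2.png",cv2.resize(cv2.convertScaleAbs(im[90:165,218:298],alpha=.8),None,fx=7,fy=7,interpolation=2))
```

```text
[ 0.45508151 -0.24476295  0.044     ] [259.31790262 135.92308414] [259.17101428 134.68492512]
t4.67 yaw 70.1 j7 1.75 gap 0.0350 pos [ 0.5003 -0.264   0.1884] F [ 0.4  0.2 -0.4]
 shift now-axes cm [ 0.27 -4.9  -1.16]  goal-axes cm [ 0.27 -4.9  -1.16]  turn [ 0.02 -0.05 -0.  ]
((258.63909912109375, 115.33636474609375), (231.19540405273438, 237.8431854248047), 1.6199090480804443)
```

View pics/c2.png

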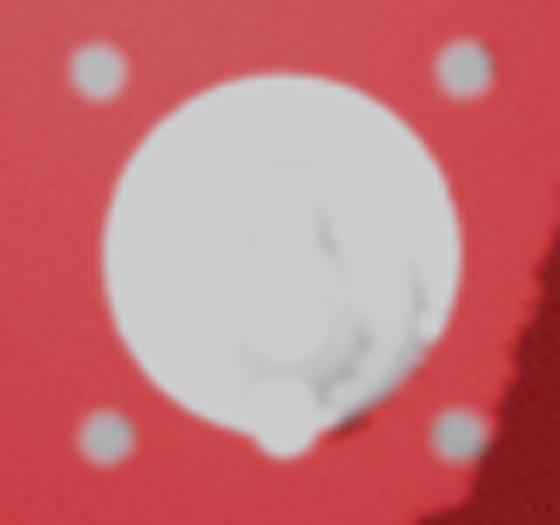

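The pin runs vertically in the image, along tool y, so its yaw is about −20°. The tip is at (259,135.7), matching the prediction. I'll move over the spindle and lower.

```bash
python3 -m pendant '[[0,0,0,0.13,-2.4,0,2.5],[0,0,0,0.13,-2.35,0,2.5],[0,0,0,0,0,0,2.5],[0,0,0,0,0,0,2.5],[0,0,0,0,0,1,2.5],[0,0,0,0,0,1,2.5],[0,0,0,0,0,1,2.5],[0,0,0,0,0,1,2.5]]' | tail -4
python3 -m pendant '[[0,0,0,0,0,1,2.5],[0,0,0,0,0,1,2.5],[0,0,0,0,0,1,2.5],[0,0,0,0,0,0,2.5]]'| tail -4
python3 -m pendant '[[0,0,0,0,0,1,2.5],[0,0,0,0,0,1,2.5],[0,0,0,0,0,1,2.5],[0,0,0,0,0,0,2.5]]'| tail -4
python3 -c "
from h import *
go(.4551,-.2448,.0695)"
```

```text
eef_pos: [0.4558, -0.2462, 0.1466]
ee_rot: [0.819, 0.574, -0.0, -0.001]
force: [-0.8, 0.4, 0.2]
finger_gap: 0.035
eef_pos: [0.4544, -0.2459, 0.1158]
ee_rot: [0.819, 0.573, -0.001, -0.002]
force: [-0.2, 0.6, -0.9]
finger_gap: 0.035
eef_pos: [0.4549, -0.246, 0.0862]
ee_rot: [0.819, 0.573, -0.001, -0.001]
force: [0.8, 0.2, -0.7]
finger_gap: 0.0347
t6.00 yaw 70.0 j7 1.80 gap 0.0347 pos [ 0.4549 -0.246   0.0862] F [ 0.8  0.2 -0.7]
 shift now-axes cm [ 0.12 -0.02  1.67]  goal-axes cm [ 0.12 -0.03  1.67]  turn [-0.14 -0.    0.  ]
```

```bash
python3 -m pendant '[[0,0,0,0,0,0.6,2.5],[0,0,0,0,0,0.6,2.5],[0,0,0,0,0,0.1,2.5],[0,0,0,0,0,0,2.5]]'| tail -4
python3 -m pendant '[[0,0,0,0,0,0.2,2.5],[0,0,0,0,0,0,2.5]]'| tail -4
python3 -m pendant '[[0,0,0,0,0,0.15,2.5],[0,0,0,0,0,0,2.5],[0,0,0,0,0,0,2.5]]'| tail -4
```

```text
eef_pos: [0.4553, -0.2464, 0.0746]
ee_rot: [0.819, 0.573, -0.0, -0.0]
force: [-2.7, 0.1, -2.7]
finger_gap: 0.0348
eef_pos: [0.4553, -0.2465, 0.0731]
ee_rot: [0.819, 0.573, -0.0, -0.0]
force: [-4.1, 1.0, -0.8]
finger_gap: 0.035
eef_pos: [0.4553, -0.2465, 0.0717]
ee_rot: [0.819, 0.573, -0.0, -0.0]
force: [-5.7, -0.5, 0.2]
finger_gap: 0.035
```

```bash
python3 -m pendant '[[0,0,0,0,-0.1,0.1,2.5],[0,0,0,0,0,0,2.5],[0,0,0,0,0,0,2.5]]'| tail -4
python3 -m pendant '[[0,0,0,0,0,0.15,2.5],[0,0,0,0,0,0,2.5],[0,0,0,0,0,0,2.5]]'| tail -4
python3 -m pendant '[[0,0,0,0,0,0.15,2.5],[0,0,0,0,0,0,2.5],[0,0,0,0,0,0,2.5]]'| tail -4
```

```text
eef_pos: [0.4553, -0.2465, 0.0714]
ee_rot: [0.819, 0.573, 0.0, 0.001]
force: [-4.8, 0.5, 4.2]
finger_gap: 0.0349
eef_pos: [0.4553, -0.2465, 0.0714]
ee_rot: [0.819, 0.573, 0.001, 0.0]
force: [-8.1, 1.6, 17.9]
finger_gap: 0.0354
eef_pos: [0.4553, -0.2465, 0.0713]
ee_rot: [0.819, 0.573, 0.001, 0.0]
force: [-12.2, 4.3, 30.0]
finger_gap: 0.035
```

The sleeve is seated at TCP z 0.0714, with a hard stop as the force rose. I'll relieve, open, rise and go to the disc.

```bash
python3 -m pendant '[[0,0,0,0,0.05,-0.25,2.5],[0,0,0,0,0,0,2.5],[0,0,0,0,0,0,4.5],[0,0,0,0,0,0,6],[0,0,0,0,0,0,6],[0,0,0,0,0,0,6],[0,0,0,0,0,-1.5,6],[0,0,0,0,0,-3,6]]' | tail -4
python3 -m pendant '[[0,0,0,0,0,-3.5,6],[0,0,0,0,0,-3.5,6],[0,0,0,3.7,-0.9,-1,6],[0,0,0,3.7,-0.9,0,7],[0,0,0,3.7,-0.9,0,7],[0,0,0,3.7,-0.9,0,7],[0,0,0,3.7,-0.9,0,7],[0,0,0,3.7,-0.9,0,7]]' | tail -4
python3 -m pendant '[[0,0,0,3.7,-0.9,0,7],[0,0,0,3.7,-0.9,0,7],[0,0,0,3.7,-0.9,0,7],[0,0,0,3.7,-0.9,0,7],[0,0,0,3.7,-0.9,0,7],[0,0,0,3.7,-0.9,0,7],[0,0,0,3.7,-0.9,0,7],[0,0,0,3.7,-0.9,0,7]]' | tail -4
python3 -m pendant '[[0,0,0,0,0,0,7],[0,0,0,0,0,0,7],[0,0,0,0,0,0,7]]' | tail -4
python3 - <<'E'
from h import *
go(.4688,.3049,.19)
st=bot.state();C=cam("wrist",st);im=viewer.camera("wrist");cv2.imwrite("pics/w3.png",im[...,::-1])
cv2.imwrite("pics/s3.png",viewer.camera("scene")[...,::-1])
print(w2px(C,[.4688,.3049,.023]),st["joints"].round(2))
a=im[...,::-1].astype(int)
m=((a[...,2]>100)&(a[...,1]<70)).astype(np.uint8);c=max(cv2.findContours(m,0,1)[0],key=len);print(cv2.fitEllipse(cv2.convexHull(c)),c.min((0,1)),c.max((0,1)))
E
```

```text
eef_pos: [0.4536, -0.2451, 0.1129]
ee_rot: [0.819, 0.573, -0.002, -0.003]
force: [1.3, 0.6, 0.4]
finger_gap: 0.0601
eef_pos: [0.4811, -0.0172, 0.1956]
ee_rot: [0.819, 0.573, 0.001, 0.0]
force: [1.1, -0.7, 0.2]
finger_gap: 0.07
eef_pos: [0.5146, 0.2859, 0.1953]
ee_rot: [0.819, 0.573, 0.001, -0.0]
force: [1.3, 0.3, 0.5]
finger_gap: 0.07
eef_pos: [0.5145, 0.2832, 0.1949]
ee_rot: [0.819, 0.573, -0.0, 0.0]
force: [0.5, -0.6, -0.2]
finger_gap: 0.0698
t9.75 yaw 70.0 j7 0.66 gap 0.0698 pos [0.5145 0.2832 0.1949] F [ 0.5 -0.6 -0.2]
 shift now-axes cm [ 0.48 -5.04  0.49]  goal-axes cm [ 0.48 -5.04  0.49]  turn [0.   0.04 0.  ]
[260.59843295 123.19800072] [-0.6   0.36  0.04  1.79 -0.01  0.99  0.66]
((261.1668701171875, 116.817626953125), (204.73089599609375, 208.67762756347656), 125.70271301269531) [158  81] [366 220]
```

View pics/w3.png

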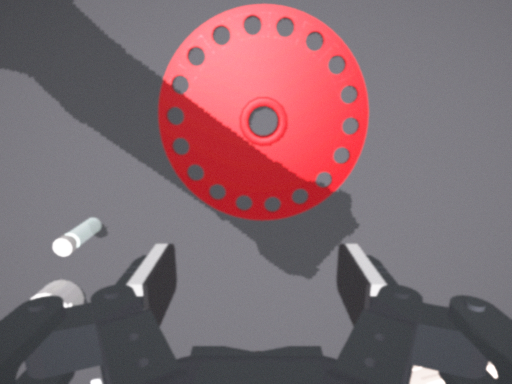

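The hub top is at about (263.5,121) and the rim centre at (264,112). That puts the disc about 3 mm from my estimate, so I'll correct, descend and grip the hub.

```bash
python3 -m pendant '[[0,0,0,0.4,-2.6,0,7],[0,0,0,0.35,-2.6,2,7],[0,0,0,0,0,3,7],[0,0,0,0,0,3,7],[0,0,0,0,0,3,7],[0,0,0,0,0,3,7],[0,0,0,0,0,2.5,7],[0,0,0,0,0,0.5,7]]' 80| tail -4
python3 -m pendant '[[0,0,0,0,0,0,7],[0,0,0,0,0,0,7]]' | tail -4
python3 -c "
from h import *
go(.4688,.3049,.008)"
```

```text
eef_pos: [0.4662, 0.3051, 0.0217]
ee_rot: [0.82, 0.572, -0.004, 0.0]
force: [-0.6, 0.0, 0.2]
finger_gap: 0.0699
eef_pos: [0.4692, 0.3081, 0.0263]
ee_rot: [0.82, 0.573, 0.001, 0.0]
force: [-0.0, 0.2, -0.5]
finger_gap: 0.07
t10.68 yaw 69.9 j7 0.57 gap 0.0700 pos [0.4692 0.3081 0.0263] F [-0.   0.2 -0.5]
 shift now-axes cm [-0.31  0.07  1.83]  goal-axes cm [-0.31  0.07  1.83]  turn [ 0.06 -0.07 -0.  ]
```

```bash
python3 -m pendant '[[0,0,0,0,-0.1,0.6,7],[0,0,0,0,0,0.6,7],[0,0,0,0,0,0.5,7],[0,0,0,0,0,0,7],[0,0,0,0,0,0,7]]' 80| tail -4
python3 -m pendant '[[0,0,0,0,0,0,3],[0,0,0,0,0,0,3],[0,0,0,0,0,0,3],[0,0,0,0,0,0,3],[0,0,0,0,0,0,3],[0,0,0,0,0,0,3]]' 80| tail -4
python3 -m pendant '[[0,0,0,0,0,-1,3],[0,0,0,0,0,-1.5,3],[0,0,0,0,0,-2,3],[0,0,0,0,0,0,3],[0,0,0,0,0,0,3]]' | tail -4
```

```text
eef_pos: [0.4672, 0.3087, 0.0083]
ee_rot: [0.819, 0.573, -0.0, -0.0]
force: [-0.3, 0.2, -0.4]
finger_gap: 0.0701
eef_pos: [0.4671, 0.3081, 0.0092]
ee_rot: [0.819, 0.574, -0.0, 0.0]
force: [-2.8, -2.0, 7.5]
finger_gap: 0.0419
eef_pos: [0.4677, 0.3091, 0.054]
ee_rot: [0.819, 0.573, 0.001, -0.0]
force: [0.2, -0.0, -4.5]
finger_gap: 0.0414
```

The disc is lifted: Fz −4.5 N matches its weight. I'll carry it over to the spindle.

```bash
python3 -m pendant '[[0,0,0,0,0,-2.5,3],[0,0,0,0,0,-3.5,3],[0,0,0,0,0,-3.5,3],[0,0,0,0,0,-3,3],[0,0,0,-1.5,0.5,-1.2,3],[0,0,0,-3.2,1.09,0,3],[0,0,0,-3.2,1.09,0,3],[0,0,0,-3.2,1.09,0,3]]' | tail -4
python3 -m pendant '[[0,0,0,-3.2,1.09,0,3],[0,0,0,-3.2,1.09,0,3],[0,0,0,-3.2,1.09,0,3],[0,0,0,-3.2,1.09,0,3],[0,0,0,-3.2,1.09,0,3],[0,0,0,-3.2,1.09,0,3],[0,0,0,-3.2,1.09,0,3],[0,0,0,-3.2,1.09,0,3]]' | tail -4
python3 -m pendant '[[0,0,0,-3.2,1.09,0,3],[0,0,0,-3.2,1.09,0,3],[0,0,0,-3.2,1.09,0,3],[0,0,0,-3.2,1.09,0,3],[0,0,0,-2.8,0.95,0,3],[0,0,0,0,0,0,3],[0,0,0,0,0,0,3],[0,0,0,0,0,0,3]]' | tail -4
python3 - <<'E'
from h import *
go(.455,-.2455,.19)
st=bot.state();im=viewer.camera("wrist")[...,::-1];a=cv2.resize(im,(400,300))
s=viewer.camera("scene")[...,::-1];b=cv2.resize(s[70:220,50:250],(400,300))
cv2.imwrite("pics/w4.png",np.hstack([a,b]));
C=cam("top");t=viewer.camera("top")[...,::-1];cv2.imwrite("pics/t4.png",t)
E
```

```text
eef_pos: [0.4634, 0.19, 0.1889]
ee_rot: [0.819, 0.574, -0.001, -0.0]
force: [-0.0, 0.5, -5.1]
finger_gap: 0.0417
eef_pos: [0.4574, -0.0803, 0.1889]
ee_rot: [0.819, 0.573, -0.001, -0.001]
force: [-0.0, 0.3, -5.0]
finger_gap: 0.0415
eef_pos: [0.4544, -0.2427, 0.1888]
ee_rot: [0.819, 0.573, -0.001, -0.001]
force: [-0.8, 0.1, -3.9]
finger_gap: 0.0415
t14.02 yaw 70.0 j7 1.74 gap 0.0415 pos [ 0.4544 -0.2427  0.1888] F [-0.8  0.1 -3.9]
 shift now-axes cm [-0.25  0.15 -0.12]  goal-axes cm [-0.25  0.15 -0.12]  turn [-0.18 -0.03  0.  ]
```

View pics/w4.png

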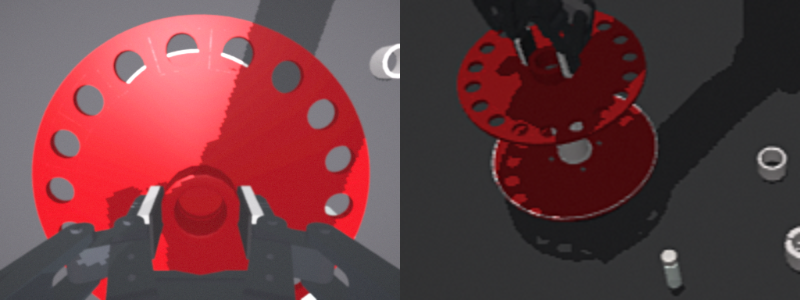

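The disc is level in the hand and above the spindle. I'll apply the small correction and lower.

```bash
python3 -m pendant '[[0,0,0,-0.25,0.1,0,3],[0,0,0,0,0,1,3],[0,0,0,0,0,1,3],[0,0,0,0,0,1,3],[0,0,0,0,0,1,3],[0,0,0,0,0,1,3],[0,0,0,0,0,0,3],[0,0,0,0,0,0,3]]' | tail -4
python3 -m pendant '[[0,0,0,0,0,0.7,3],[0,0,0,0,0,0.7,3],[0,0,0,0,0,0.7,3],[0,0,0,0,0,0,3],[0,0,0,0,0,0,3]]' | tail -4
```

```text
eef_pos: [0.4548, -0.2461, 0.1393]
ee_rot: [0.819, 0.573, -0.001, -0.001]
force: [-0.0, -0.6, -4.5]
finger_gap: 0.0416
eef_pos: [0.4552, -0.2462, 0.1186]
ee_rot: [0.819, 0.573, -0.0, -0.0]
force: [0.2, -1.5, -4.6]
finger_gap: 0.0418
```

```bash
python3 -m pendant '[[0,0,0,0,0,0.5,3],[0,0,0,0,0,0.5,3],[0,0,0,0,0,0.3,3],[0,0,0,0,0,0,3]]' | tail -4
python3 -m pendant '[[0,0,0,0,0,0.2,3],[0,0,0,0,0,0,3],[0,0,0,0,0,0,3]]' | tail -4
python3 -m pendant '[[0,0,0,0,0,0.2,3],[0,0,0,0,0,0,3],[0,0,0,0,0,0,3]]' | tail -4
```

```text
eef_pos: [0.455, -0.2461, 0.1054]
ee_rot: [0.819, 0.573, -0.0, -0.0]
force: [-1.1, 1.2, -5.5]
finger_gap: 0.0413
eef_pos: [0.455, -0.2462, 0.104]
ee_rot: [0.819, 0.573, -0.0, -0.0]
force: [-0.9, 0.4, -4.3]
finger_gap: 0.0418
eef_pos: [0.455, -0.2463, 0.1023]
ee_rot: [0.819, 0.573, -0.0, -0.0]
force: [-3.6, 0.4, -2.5]
finger_gap: 0.0418
```

```bash
python3 -m pendant '[[0,0,0,0,0,0.15,3],[0,0,0,0,0,0,3],[0,0,0,0,0,0,3]]' | tail -4
python3 -m pendant '[[0,0,0,0,0,0.15,3],[0,0,0,0,0,0,3],[0,0,0,0,0,0,3]]' | tail -4
```

```text
eef_pos: [0.4551, -0.2464, 0.1022]
ee_rot: [0.819, 0.573, 0.0, -0.0]
force: [-6.4, 3.5, 9.6]
finger_gap: 0.0412
eef_pos: [0.4552, -0.2464, 0.1021]
ee_rot: [0.819, 0.573, 0.001, -0.001]
force: [-9.8, 3.6, 22.7]
finger_gap: 0.0412
```

The disc is seated at TCP z 0.1021. I'll release it, then go to the cap and turn the tool there.

```bash
python3 -m pendant '[[0,0,0,0,-0.05,-0.3,3],[0,0,0,0,0,0,3],[0,0,0,0,0,0,5],[0,0,0,0,0,0,6.5],[0,0,0,0,0,0,6.5],[0,0,0,0,0,0,6.5],[0,0,0,0,0,-1.5,6.5],[0,0,0,0,0,-3,6.5]]' | tail -4
python3 -m pendant '[[0,0,0,0,0,-3,6.5],[0,0,0,0,0,-2,6.5],[0,0,0,3.6,0.4,0,7],[0,0,0,3.6,0.4,0,7],[0,0,0,3.6,0.4,0,7],[0,0,0,3.6,0.4,0,7],[0,0,0,3.6,0.4,0,7],[0,0,0,3.6,0.4,0,7]]' | tail -4
python3 -m pendant '[[0,0,0,3.6,0.4,0,7],[0,0,7.1,0,0,0,7],[0,0,7.1,0,0,0,7],[0,0,7.1,0,0,0,7],[0,0,7.1,0,0,0,7],[0,0,7.1,0,0,0,7],[0,0,7.1,0,0,0,7],[0,0,7.1,0,0,0,7]]' | tail -4
python3 -m pendant '[[0,0,7.1,0,0,0,7],[0,0,7.1,0,0,0,7],[0,0,7.1,0,0,0,7],[0,0,7,0,0,0,7],[0,0,0,0,0,0,7],[0,0,0,0,0,0,7],[0,0,0,0,0,0,7]]' | tail -4
python3 - <<'E'
from h import *
go(.5736,.0324,.19,-8)
st=bot.state();C=cam("wrist",st);im=viewer.camera("wrist")[...,::-1]
p=w2px(C,[.5736,.0324,.03]);print(p);u,v=p.astype(int)
s=viewer.camera("scene")[...,::-1]
cv2.imwrite("pics/w5f.png",im);cv2.imwrite("pics/s5.png",s)
k=cv2.resize(im[v-40:v+40,u-40:u+40],(480,480),interpolation=2);b=cv2.resize(s[90:190,85:185],(300,300));b=cv2.copyMakeBorder(b,0,180,0,0,0)
cv2.imwrite("pics/w5.png",np.hstack([k,b]));print(u,v)
E
```

```text
eef_pos: [0.4531, -0.2451, 0.145]
ee_rot: [0.819, 0.573, -0.002, -0.003]
force: [-0.4, 0.2, 0.2]
finger_gap: 0.0648
eef_pos: [0.5524, -0.0497, 0.1976]
ee_rot: [0.819, 0.573, 0.001, 0.0]
force: [0.3, -0.6, -0.4]
finger_gap: 0.07
eef_pos: [0.568, -0.0189, 0.1974]
ee_rot: [0.985, 0.173, 0.0, 0.0]
force: [0.4, 0.2, -0.6]
finger_gap: 0.0701
eef_pos: [0.5677, -0.0188, 0.1973]
ee_rot: [0.998, -0.069, 0.0, -0.0]
force: [-0.5, -0.9, -0.1]
finger_gap: 0.0701
t19.17 yaw -7.9 j7 0.02 gap 0.0701 pos [ 0.5677 -0.0188  0.1973] F [-0.5 -0.9 -0.1]
 shift now-axes cm [-0.12 -5.16  0.73]  goal-axes cm [-0.13 -5.16  0.73]  turn [-0.01 -0.02  0.12]
[254.38866205 123.3501047 ]
254 123
```

View pics/w5.png

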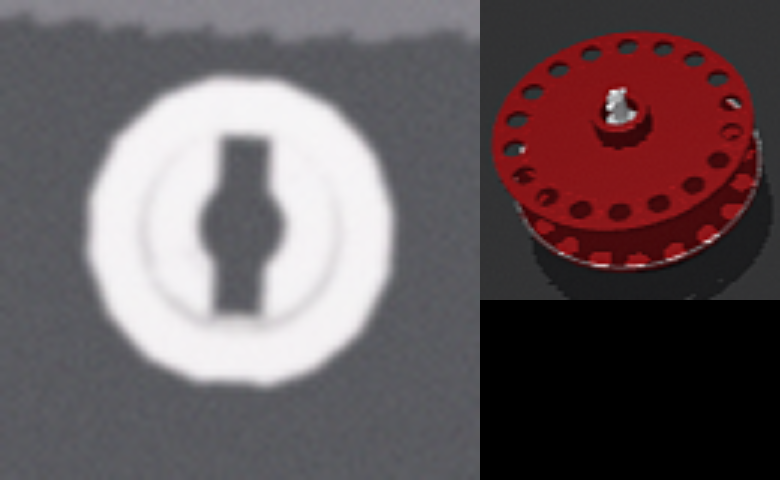

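The disc sits level on the sleeve. The cap is centred at about (254,121) with its slot 2.6° off tool y. I'll align, descend and grip across the flats beside the slot.

```bash
python3 -m pendant '[[0,0,0,-0.1,-2.7,0,7],[0,0,0,0,-2.65,1,7],[0,0,2.6,0,0,3,7],[0,0,0,0,0,3,7],[0,0,0,0,0,3,7],[0,0,0,0,0,3,7],[0,0,0,0,0,3,7],[0,0,0,0,0,1,7]]' 60| tail -4
python3 -m pendant '[[0,0,0,0,0,0,7],[0,0,0,0,0,0,7],[0,0,0,0,0,0,7]]' | tail -4
python3 -c "
from h import *
go(.5739,.0344,.005,-10.5)"
```

```text
eef_pos: [0.5713, 0.0342, 0.0235]
ee_rot: [0.996, -0.092, -0.003, 0.001]
force: [-0.9, 0.1, 0.6]
finger_gap: 0.0699
eef_pos: [0.5756, 0.034, 0.029]
ee_rot: [0.996, -0.093, 0.002, -0.0]
force: [-0.1, -0.6, -0.1]
finger_gap: 0.0699
t20.18 yaw -10.6 j7 0.01 gap 0.0699 pos [0.5756 0.034  0.029 ] F [-0.1 -0.6 -0.1]
 shift now-axes cm [-0.18 -0.01  2.4 ]  goal-axes cm [-0.17 -0.01  2.4 ]  turn [-0.06 -0.18 -0.14]
```

```bash
python3 -m pendant '[[0,0,0,0,0,0.8,7],[0,0,0,0,0,0.8,7],[0,0,0,0,0,0.7,7],[0,0,0,0,0,0,7],[0,0,0,0,0,0,7],[0,0,0,0,0,0,7]]' | tail -4
python3 -m pendant '[[0,0,0,0,0,0,3],[0,0,0,0,0,0,3],[0,0,0,0,0,0,3],[0,0,0,0,0,0,3],[0,0,0,0,0,0,3],[0,0,0,0,0,0,3]]' 60 | tail -4
python3 -c "
from h import *
go(.455,-.2455,.19,70)"
```

```text
eef_pos: [0.574, 0.0341, 0.0042]
ee_rot: [0.996, -0.093, -0.0, -0.0]
force: [-0.2, -0.4, 0.4]
finger_gap: 0.0701
eef_pos: [0.5745, 0.0341, 0.0048]
ee_rot: [0.996, -0.093, 0.001, -0.0]
force: [-0.6, 0.0, 4.7]
finger_gap: 0.0426
t21.18 yaw -10.6 j7 0.03 gap 0.0426 pos [0.5745 0.0341 0.0048] F [-0.6  0.   4.7]
 shift now-axes cm [ -6.56  29.68 -18.54]  goal-axes cm [-30.36  -1.67 -18.52]  turn [ 2.000e-02 -7.000e-02 -8.065e+01]
```

```bash
python3 -m pendant '[[0,0,0,0,0,-2,3],[0,0,0,0,0,-3.5,3],[0,0,0,0,0,-3.5,3],[0,0,0,0,0,-3.5,3],[0,0,0,0,0,-3.5,3],[0,0,0,0,0,-2.4,3],[0,0,-6.72,0,0,0,3],[0,0,-6.72,0,0,0,3]]' | tail -4
python3 -m pendant '[[0,0,-6.72,0,0,0,3],[0,0,-6.72,0,0,0,3],[0,0,-6.72,0,0,0,3],[0,0,-6.72,0,0,0,3],[0,0,-6.72,0,0,0,3],[0,0,-6.72,0,0,0,3],[0,0,-6.72,0,0,0,3],[0,0,-6.72,0,0,0,3]]' | tail -4
python3 -m pendant '[[0,0,-6.72,0,0,0,3],[0,0,-6.72,0,0,0,3],[0,0,0,-3.8,0.41,0,3],[0,0,0,-3.8,0.41,0,3],[0,0,0,-3.8,0.41,0,3],[0,0,0,-3.8,0.41,0,3],[0,0,0,-3.8,0.41,0,3],[0,0,0,-3.8,0.41,0,3]]' | tail -4
python3 -m pendant '[[0,0,0,-3.8,0.41,0,3],[0,0,0,-3.8,0.41,0,3],[0,0,0,0,0,0,3],[0,0,0,0,0,0,3],[0,0,0,0,0,0,3]]' | tail -4
python3 - <<'E'
from h import *
go(.455,-.2455,.19,70)
st=bot.state();C=cam("wrist",st);im=viewer.camera("wrist")[...,::-1]
for q in([.455,-.2455,.134],[.455,-.2455,.1255],[.455,-.2455,.116]):print(w2px(C,q))
cv2.imwrite("pics/w6f.png",im);cv2.imwrite("pics/w6.png",cv2.resize(im[90:310,176:336],None,fx=2.7,fy=2.7,interpolation=2))
E
```

```text
eef_pos: [0.5747, 0.0344, 0.19]
ee_rot: [1.0, 0.027, 0.002, -0.0]
force: [-0.7, -0.1, -0.7]
finger_gap: 0.0425
eef_pos: [0.5734, 0.0341, 0.1876]
ee_rot: [0.879, 0.476, -0.001, -0.0]
force: [0.3, -0.4, -0.4]
finger_gap: 0.0429
eef_pos: [0.518, -0.19, 0.1878]
ee_rot: [0.819, 0.574, -0.0, -0.0]
force: [-0.2, 0.8, -1.0]
finger_gap: 0.0427
eef_pos: [0.5007, -0.2621, 0.1877]
ee_rot: [0.819, 0.574, 0.0, -0.001]
force: [0.2, 0.5, -1.7]
finger_gap: 0.0428
t23.60 yaw 70.0 j7 1.76 gap 0.0428 pos [ 0.5007 -0.2621  0.1877] F [ 0.2  0.5 -1.7]
 shift now-axes cm [-0.01 -4.86 -0.23]  goal-axes cm [-0.01 -4.86 -0.23]  turn [-0.07 -0.05 -0.  ]
[254.50800721 136.99657131]
[254.55890465 135.73430579]
[254.61107573 134.44045347]
```

View pics/w6.png

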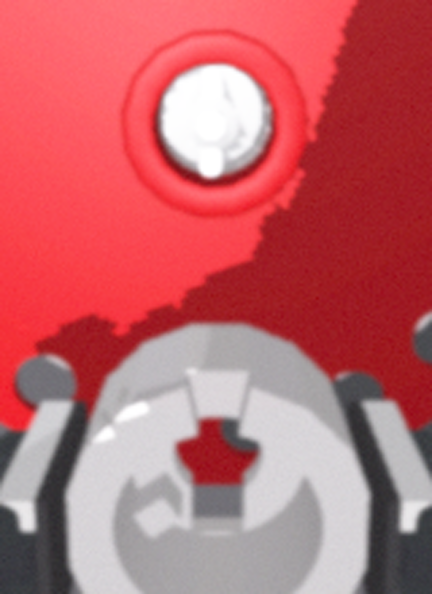

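The pin and the slot both run vertically in the image, so they are aligned. The spindle tip is at (254.5,134.5) and the hub centre at (254.9,135.6), as predicted. I'll move over and lower with force checks.

```bash
python3 -m pendant '[[0,0,0,-0.1,-2.45,0,3],[0,0,0,0,-2.4,0,3],[0,0,0,0,0,1,3],[0,0,0,0,0,1,3],[0,0,0,0,0,1,3],[0,0,0,0,0,1,3],[0,0,0,0,0,0,3],[0,0,0,0,0,0,3]]' | tail -4
python3 -m pendant '[[0,0,0,0,0,0,3],[0,0,0,0,0,0.4,3],[0,0,0,0,0,0.4,3],[0,0,0,0,0,0,3],[0,0,0,0,0,0,3]]' | tail -4
python3 -c "
from h import *
go(.4548,-.2465,.121,70)"
```

```text
eef_pos: [0.455, -0.2469, 0.1472]
ee_rot: [0.819, 0.574, -0.001, -0.001]
force: [-0.1, -0.2, 0.0]
finger_gap: 0.0431
eef_pos: [0.4548, -0.2471, 0.1401]
ee_rot: [0.819, 0.574, -0.0, -0.0]
force: [-1.3, 0.6, -0.1]
finger_gap: 0.043
t24.73 yaw 70.0 j7 1.77 gap 0.0430 pos [ 0.4548 -0.2471  0.1401] F [-1.3  0.6 -0.1]
 shift now-axes cm [ 0.06 -0.02  1.91]  goal-axes cm [ 0.06 -0.02  1.91]  turn [-0.03 -0.01 -0.01]
```

```bash
for i in 1 2; do python3 -m pendant '[[0,0,0,0,0,0.25,3],[0,0,0,0,0,0.25,3],[0,0,0,0,0,0,3],[0,0,0,0,0,0,3]]' | grep -E "eef|force"; done
python3 -m pendant '[[0,0,0,0,0,0.3,3],[0,0,0,0,0,0,3],[0,0,0,0,0,0,3]]' | grep -E "eef|force"
```

```text
eef_pos: [0.4548, -0.2471, 0.1351]
force: [-0.1, 0.3, -0.6]
eef_pos: [0.4548, -0.2471, 0.13]
force: [0.1, -0.1, -0.6]
eef_pos: [0.4548, -0.2471, 0.1271]
force: [-0.5, 0.2, -0.7]
```

```bash
python3 -m pendant '[[0,0,0,0,0,0.25,3],[0,0,0,0,0,0.15,3],[0,0,0,0,0,0,3],[0,0,0,0,0,0,3]]' | grep -E "eef|force"
python3 -m pendant '[[0,0,0,0,0,0.2,3],[0,0,0,0,0,0,3],[0,0,0,0,0,0,3]]' | grep -E "eef|force"
python3 -m pendant '[[0,0,0,0,0,0.15,3],[0,0,0,0,0,0,3],[0,0,0,0,0,0,3]]' | grep -E "eef|force"
```

```text
eef_pos: [0.4549, -0.2471, 0.1231]
force: [-0.5, -0.7, -0.1]
eef_pos: [0.4548, -0.2471, 0.1211]
force: [-0.1, 0.6, -1.2]
eef_pos: [0.4552, -0.2473, 0.1208]
force: [-2.2, 1.0, 6.3]
```

The cap is seated at TCP z 0.1208, as predicted. I'll turn it clockwise, which is +z of the tool.

```bash
python3 -m pendant '[[0,0,3,0,0,-0.05,3],[0,0,5,0,0,0,3],[0,0,5,0,0,0,3],[0,0,5,0,0,0,3],[0,0,0,0,0,0,3]]' | grep -E "eef|force|rot"
python3 -m pendant '[[0,0,5,0,0,0,3],[0,0,5,0,0,0,3],[0,0,5,0,0,0,3],[0,0,5,0,0,0,3],[0,0,5,0,0,0,3],[0,0,5,0,0,0,3],[0,0,5,0,0,0,3],[0,0,0,0,0,0,3]]' | grep -E "eef|force|rot"
python3 -c "
from h import *
go(.4548,-.2471,.121,-19);print(bot.state()['moment'])"
```

```text
eef_pos: [0.4555, -0.2474, 0.1208]
ee_rot: [0.899, 0.438, 0.0, 0.001]
force: [-0.0, 0.2, 2.7]
eef_pos: [0.4556, -0.2474, 0.1208]
ee_rot: [0.989, 0.148, 0.001, 0.0]
force: [-0.6, -0.3, 4.5]
t27.57 yaw 17.0 j7 0.98 gap 0.0428 pos [ 0.4556 -0.2474  0.1208] F [-0.6 -0.3  4.5]
 shift now-axes cm [-0.06 -0.05 -0.02]  goal-axes cm [-0.08 -0.01 -0.02]  turn [ 0.04 -0.07 36.04]
[-0.02410186  0.06500739 -0.05729833]
```

```bash
python3 -m pendant '[[0,0,5,0,0,0,3],[0,0,5,0,0,0,3],[0,0,5,0,0,0,3],[0,0,5,0,0,0,3],[0,0,5,0,0,0,3],[0,0,5,0,0,0,3],[0,0,5,0,0,0,3],[0,0,0,0,0,0,3]]' | grep -E "eef|force|rot"
python3 -c "
from h import *
go(.4548,-.2471,.121,-19);print(bot.state()['moment'])"
python3 -m pendant '[[0,0,0,0,0,-0.05,3],[0,0,0,0,0,0,4.6],[0,0,0,0,0,0,5.5],[0,0,0,0,0,0,6.5],[0,0,0,0,0,0,6.5],[0,0,0,0,0,0,6.5],[0,0,0,0,0,-1.5,6.5],[0,0,0,0,0,-3,6.5]]' | tail -4
python3 -m pendant '[[0,0,0,0,0,-3,6.5],[0,0,0,0,3,0,6.5],[0,0,0,0,2,0,6.5],[0,0,0,0,0,0,6.5],[0,0,0,0,0,0,6.5],[0,0,0,0,0,0,6.5]]' | tail -4
python3 - <<'E'
from h import *
go(.455,-.2455,.19)
st=bot.state();C=cam("wrist",st);im=viewer.camera("wrist")[...,::-1]
u,v=w2px(C,[.455,-.2455,.146]).astype(int);print(u,v,w2px(C,[.455,-.2455,.146]))
s=viewer.camera("scene")[...,::-1]
v0=max(v-55,0)
k=cv2.resize(im[v0:v0+110,u-55:u+55],(440,440),interpolation=2);b=cv2.copyMakeBorder(cv2.resize(s[85:185,85:175],(360,400)),0,40,0,0,0)
cv2.imwrite("pics/w7.png",np.hstack([k,b]))
E
```

```text
eef_pos: [0.4553, -0.2475, 0.1208]
ee_rot: [0.988, -0.156, 0.0, 0.0]
force: [-0.9, 0.2, 5.8]
t28.23 yaw -17.9 j7 0.46 gap 0.0423 pos [ 0.4553 -0.2475  0.1208] F [-0.9  0.2  5.8]
 shift now-axes cm [-0.06 -0.02 -0.02]  goal-axes cm [-0.06 -0.02 -0.02]  turn [ 0.01 -0.04  1.07]
[ 0.06003655  0.22138761 -0.04033052]
eef_pos: [0.4527, -0.2458, 0.1635]
ee_rot: [0.988, -0.156, -0.004, -0.0]
force: [0.9, 0.5, -0.0]
finger_gap: 0.065
eef_pos: [0.4395, -0.2939, 0.1954]
ee_rot: [0.988, -0.156, -0.0, -0.0]
force: [0.8, 0.6, 0.0]
finger_gap: 0.065
t29.40 yaw -18.0 j7 0.48 gap 0.0650 pos [ 0.4395 -0.2939  0.1954] F [0.8 0.6 0. ]
 shift now-axes cm [-0.02 -5.09  0.54]  goal-axes cm [-0.02 -5.09  0.54]  turn [-0.05  0.05 -0.  ]
255 135 [255.30333927 135.560325  ]
```

View pics/w7.png

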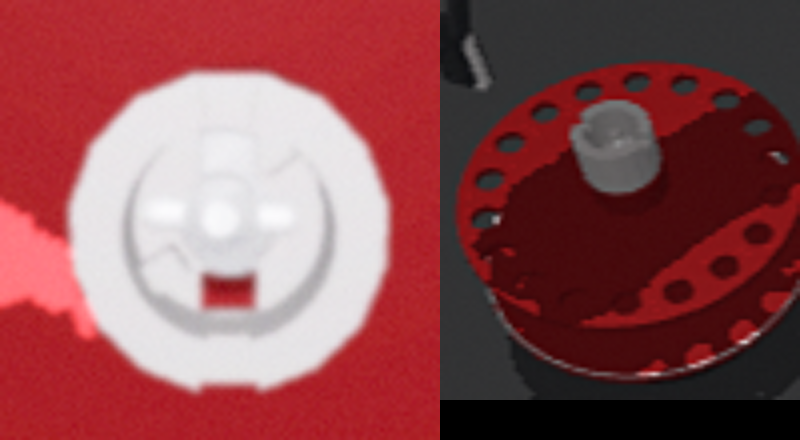

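The pin lies horizontally and the slot vertically, so the cap is about 90° from the pin. It is level and centred, and the gripper is clear. I'll hand in the job.

```bash
python3 -c "
from cell import bot
print(bot.sign_off())"
```

```text
the job is handed in; nothing more can be done
None
```

The carousel is back together and handed in after about 29 s of robot time. The tall sleeve, the guide disc (hub up) and the cap were each lowered in the hand until the wrist force showed they had seated. The cap's slot passed over the pin without contact, and I turned the cap 88° clockwise.

- **Seating heights:** The sleeve, disc and cap stopped at TCP heights of 71.4, 102.1 and 120.8 mm. The disc and cap matched the heights I worked out from the grasps. The sleeve stopped about 2 mm higher than first planned, which fits the 23.4 mm TCP height read after it was gripped.
- **Final picture:** The cap is level and centred with its slot across the pin, the disc is level, and the gripper is open and clear of everything.
- **Side forces:** Pushing the sleeve and disc home gave about 10–12 N sideways, from roughly 1 mm of offset. Both went fully down.
- **Bystanders:** I never touched the short sleeve, vials, beaker, bottle or spatula, but I did not take a last picture to check that they are where they started.

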